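Let down the roller rest on the welding bench

ROBOT

A 6-joint arm with a two-finger parallel gripper is mounted at the origin on the work surface. World frame = base frame: x ahead of the robot, y to its left, z up, the work surface at z = 0. Lengths are in mm, angles in rad, forces in N, time in s.
With the tool pointing down it reaches from about 350 to 975 mm from the base axis. Payload 7.1 kg.
Tool frame: the origin (TCP) lies midway between the tips of the shut fingers; the grasp point (between the pads) lies 19 mm behind it; z points along the fingers, y is the line along which they close (so a half turn about z gives the same grasp; the last joint's range is limited). The gripper opens to 88 mm and grips with 3 to 60 N. Pads are 20 mm wide; open, the fingers measure 115 mm over their backs; the gripper's body (75 mm by 178 mm) begins 61 mm behind the grasp point.
Start: joints at [1.291, 0.423, 1.63, -0, 1.089, -0.019], TCP at [161.127, 603.857, 222.675] pointing down, gripper open.
Joint ranges: [-3, 3], [-0.9, 2.11], [0.09, 2.58], [-1.31, 4.45], [0.11, 2.69], [-2.54, 2.54]. Speed limits (rad/s): [2.39, 2.39, 3.01, 3.14, 3.14, 3.14].

INTERFACE

Orientations are given as a rotation vector (axis times angle).
In Python, from workcell import ctrl gives the robot as it stands.
- The arm moves only by the shell command python3 -m inch 'ROWS' [OPENING]. ROWS is JSON, a list of rows, each an object with "xyz": the shift along the tool's x, y, z in mm, a list of three; "rot": the turn, a rotation vector about the tool's x, y, z in rad, a list of three. In form: [{"xyz": [dx, dy, dz], "rot": [ax, ay, az]}, ...]. A call has 1 to 12 rows; each row is the pose to reach, as a shift and turn from the pose commanded when the call began, along the tool's axes at that moment; what a row does not reach only later rows make up. A row lasts 1/12 s, in which the tool goes at most 41.7 mm and 7.16 degrees, less where a joint would pass 70% of its speed; a pose out of reach is approached as far as the arm can. A call with a gripper value outside its range is refused whole. OPENING is the closure in counts, from 0 (fully open) to 255 (shut), set as the call begins (- or left out, the last holds). The fingers move at their own pace and stop on an object; the grip force is fixed at half the most. Time passes only in rows, so rows that repeat a pose let the fingers close. It gives the time, the measured TCP pose, the force, the opening and the grip force at its end, in the units of the state.
- ctrl.get_obs(): the state, without advancing time (a new reading comes with each control period).
- ctrl.get_image(name): name is "scene" or "top" or "wrist"; returns the picture (400x640x3 uint8, red, green, blue); there is no depth.
- ctrl.camera_model(name): a dict with "fx", "fy", "cx", "cy" (pixels), "position" and "attitude" of the camera in the world. Camera axes: x right, y up, looking along -z (the intrinsics and any distortion apply to the point x, -y, -z); pixel columns grow to the right and rows downward; lengths in mm; the calibration is good to about 2 mm. A picture is of the moment at which its call begins: read the wrist's pose just before it. camera_model takes no time and is no camera call; for the wrist camera it gives the pose at the moment of the call.
- ctrl.close_job(): hands the job in; it is judged then, once.
The state is a dict: "t": time; "qpos": joint angles; "qvel": joint speeds; "joint_torque": joint torques, N m; "ee_pos": TCP position; "orientation": TCP orientation; "ft_force": force on the tool from outside, world axes, zero at the start; "moment": the same for the moment, N m; "width": finger opening in mm; "grasp_force": force on a finger pad.
Only numpy, scipy, OpenCV 4.12 (cv2) and the standard library are available. Lean on these libraries where they do the work, as an engineer would, in place of code of your own. Each camera call takes 0.05 s, during which the arm holds its last target. There are 200 camera calls.

TASK

The louvred sheet is to be slid across the welding bench next, so fold down the work rest whose arm carries a roller: press the thumb pad of its ratchet pawl down until the pawl is clear of the teeth, then push the raised arm down past the teeth until it lies level on its stop. Do it with the fingers only, without lifting anything or raising the arm, and take the hand away at the end. Leave the rest with the vee raised and its pawl in, and leave everything else on the bench where it is.

Things in the scene. Friction and masses are not known exactly. Their poses are not given: they have to be found in the camera images.
- stand_roller: Fixed grey steel stand of the roller rest, a toothed steel wheel (89 mm diameter) on its axle; the wheel's arm carries a steel roller 28 mm in diameter and 50 mm wide, held between two cheek plates across the arm's end, 148 mm from the axis. Origin under the axle at bench level; x is the way the arm points when level, y runs along the axle, z up. Base from 110 mm behind the axle to 75 mm in front, 80 mm wide.
- rest_roller_axis (a point): Middle of the level axle of the roller rest's arm, 90 mm above the bench; axes as the stand's: x the way the arm points when level, y along the axle, z up. The pawl's thumb pad is on the side away from the arm.
- rest_roller_push (a point): A point in the middle of the upper face of the roller rest's arm (steel bar 26 mm wide, 14 mm thick), 100 mm from the axle along the arm and 7 mm above its centre line; moves with the arm (x along the arm, z out of the upper face). Bare upper face from 50 to 120 mm from the axle.
- rest_roller (a joint): Angle of the roller rest's arm above level, rad: 0 lying level on the stop of its stand, grows as the arm rises; starts about 0.9. The arm stays where it is left; with the pawl free about 4 to 7 N pushes it down at 100 mm from the axle. With the pawl in, a tooth stops it at about 0.84 going down, and another at about 0.39.
- pawl_roller_pad (a point): Middle of the top of the flat ribbed thumb pad (32 x 36 mm) on the tail of the roller rest's pawl, 102 mm behind the axle and 144 mm above the bench with the pawl in. The pawl rocks on a level pin 52 mm behind the axle, 130 mm above the bench; pressing the pad down lifts the hook at its other end out of the teeth.
- pawl_roller (a joint): Angle of the roller rest's pawl, rad: 0 hooked in the teeth, clear of the teeth from about 0.2, 0.4 fully pressed (the pad is then 19 mm lower). It is stiff (about 4 N at the pad), has no spring and stays where it is left.
- stand_vee: Fixed grey steel stand of the vee rest, a toothed steel wheel (89 mm diameter) on its axle; the wheel's arm carries an upturned vee of two steel plates at the arm's end, 140 mm from the axis. Origin under the axle at bench level; x is the way the arm points when level, y runs along the axle, z up. Base from 110 mm behind the axle to 75 mm in front, 80 mm wide.
- rest_vee_axis (a point): Middle of the level axle of the vee rest's arm, 90 mm above the bench; axes as the stand's: x the way the arm points when level, y along the axle, z up. The pawl's thumb pad is on the side away from the arm.
- rest_vee_push (a point): A point in the middle of the upper face of the vee rest's arm (steel bar 26 mm wide, 14 mm thick), 100 mm from the axle along the arm and 7 mm above its centre line; moves with the arm (x along the arm, z out of the upper face). Bare upper face from 50 to 120 mm from the axle.
- rest_vee (a joint): Angle of the vee rest's arm above level, rad: 0 lying level on the stop of its stand, grows as the arm rises; starts about 0.9. The arm stays where it is left; with the pawl free about 4 to 7 N pushes it down at 100 mm from the axle. With the pawl in, a tooth stops it at about 0.84 going down, and another at about 0.39.
- pawl_vee_pad (a point): Middle of the top of the flat ribbed thumb pad (32 x 36 mm) on the tail of the vee rest's pawl, 102 mm behind the axle and 144 mm above the bench with the pawl in. The pawl rocks on a level pin 52 mm behind the axle, 130 mm above the bench; pressing the pad down lifts the hook at its other end out of the teeth.
- pawl_vee (a joint): Angle of the vee rest's pawl, rad: 0 hooked in the teeth, clear of the teeth from about 0.2, 0.4 fully pressed (the pad is then 19 mm lower). It is stiff (about 4 N at the pad), has no spring and stays where it is left.
- wire_brush: Bystander, loose: wire brush, 190 mm long, lies between the two work rests. Origin at its underside. To be left alone.
- hammer: Bystander, loose: hammer, 260 mm long, lies at the far side. Origin at its underside. To be left alone.
- wrench: Bystander, loose: wrench, 180 mm long, lies at the near side. Origin at its underside. To be left alone.
- pipe_offcut: Bystander, loose: short pipe offcut, 42 mm diameter, 60 mm tall, stands on end. Origin under its middle. To be left alone.
- paste_jar: Bystander, loose: jar, 68 mm diameter, 85 mm tall. Origin under its middle. To be left alone.
- weld_square: Bystander, loose: small welding square, steel triangle frame about 70 x 60 mm, 18 mm thick, lies flat. Origin under its middle. To be left alone.
- tip_cup: Bystander, loose: steel cup, 72 mm diameter, 85 mm tall. Origin under its middle. To be left alone.

How it is judged:
By the outcome, as a careful person would: the job done as asked, in the order asked, and still so for the second after the job is handed in, with the robot touching nothing.
It also fails if it takes over 40 s, if anything falls off the work surface, if the arm or the gripper's body presses on something with over 40 N, if the wrist force passes 120 N, or if a joint passes its speed limit or range.

## Working session

There is one attempt and no reset: what is moved stays moved. The work goes in short steps, Python scripts to look and compute and a shell command to move; the robot and the scene stay as the last step left them, time stands still between calls to the robot, and variables do not carry over. Pictures are saved under pics/ and viewed, at most 10 in all, crops included, and the job is handed in when it is done.

```bash
mkdir -p pics; ls
python3 - <<'E'
from workcell import ctrl
import cv2
for n in ["scene","top"]:
    im=ctrl.get_image(n); cv2.imwrite(f"pics/{n}0.png",im[:,:,::-1]); print(n,ctrl.camera_model(n))
o=ctrl.get_obs(); print(o)
E
```

```text
pics
scene {'fx': 483.84917505039925, 'fy': 483.84917505039925, 'cx': 315.5793951938629, 'cy': 204.42719720480576, 'position': array([1215.27927301,  679.98116228, 1105.76362744]), 'attitude': array([0.37560753, 0.88216253, 2.20732401])}
top {'fx': 404.17017935952464, 'fy': 404.17017935952464, 'cx': 317.75197410849825, 'cy': 191.93621090023473, 'position': array([ 309.68060287,   -3.10694992, 1284.14458247]), 'attitude': array([ 0.14169594, -0.16288065, -1.59098332])}
{'t': 0.1, 'qpos': array([ 1.29100812e+00,  4.23758358e-01,  1.63059193e+00, -2.40845984e-05,
        1.08858497e+00, -1.90036726e-02]), 'qvel': array([-0.00084953, -0.0005373 , -0.00056795,  0.00150381, -0.0002342 ,
        0.00028575]), 'joint_torque': array([-1.96866049e-04, -5.45616460e+01, -2.74324018e+01,  6.46028691e-02,
        1.87320571e-02, -5.67540451e-05]), 'ee_pos': array([160.99800168, 603.40232035, 221.99171482]), 'orientation': array([-4.08438839e-01, -3.11474794e+00,  2.09032878e-03]), 'ft_force': array([-0.00111033,  0.90012118, -0.13762523]), 'moment': array([-0.01797969, -0.03014674,  0.02160906]), 'grasp_force': 0.0, 'width': 87.65334811181687}
```

View pics/scene0.png

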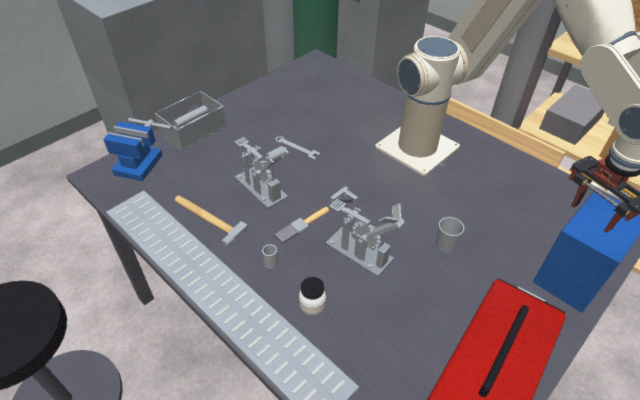

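View pics/top0.png

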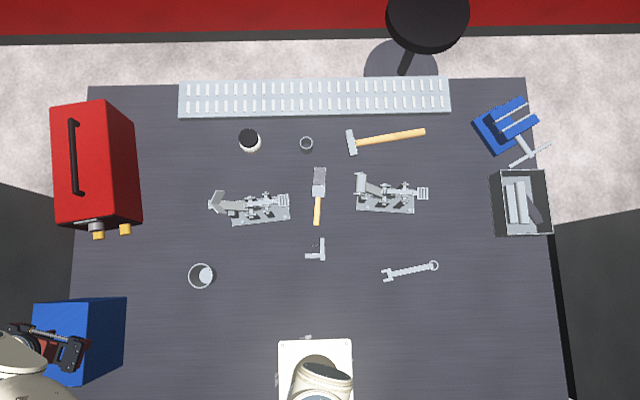

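The top view shows two rests, at about (255,207) and (390,195). I'll zoom in to tell them apart and measure them.

Run:
```python
import cv2,numpy as np
a=cv2.imread("pics/top0.png")[160:230,345:440]; b=cv2.imread("pics/scene0.png")[125:215,220:330]
a=cv2.resize(a,(780,575),interpolation=cv2.INTER_CUBIC);b=cv2.resize(b,(733,600),interpolation=cv2.INTER_CUBIC)
cv2.imwrite("pics/topz.png",a);cv2.imwrite("pics/scenez.png",b)
```

```text
(no output)
```

View pics/topz.png

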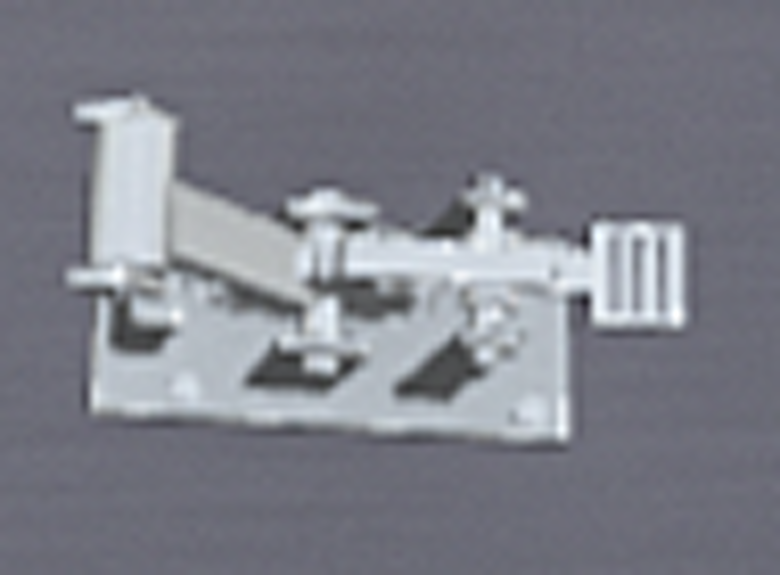

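View pics/scenez.png

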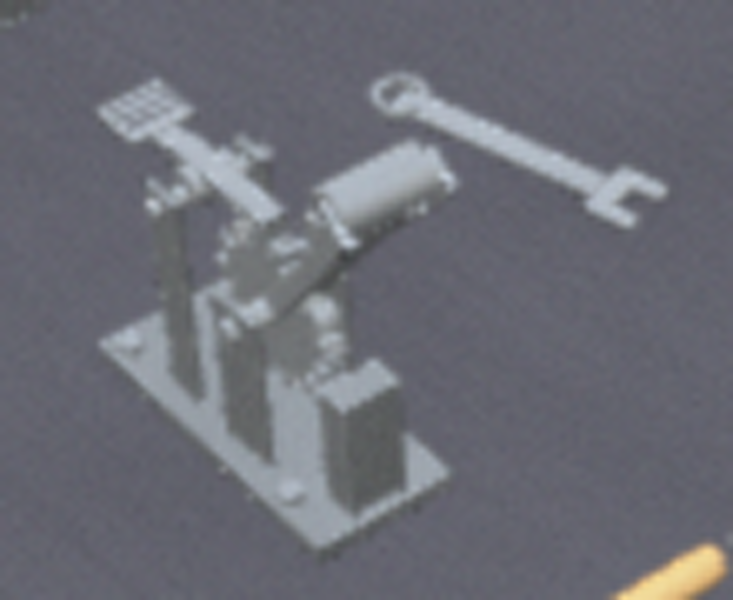

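The roller rest is the right-hand one in the top view. In the zoom, its pad centre is at about (640,274), the roller at (135,190) and the near edge of the base runs from (92,413) to (567,438). In the scene zoom, the pad is at (147,110).

```bash
cat > h.py <<'E'
import numpy as np
from scipy.spatial.transform import Rotation as R
from workcell import ctrl
def ray(n,u,v):
    m=ctrl.camera_model(n); d=np.array([(u-m["cx"])/m["fx"],-(v-m["cy"])/m["fy"],-1.])
    return np.array(m["position"]),R.from_rotvec(m["attitude"]).apply(d)
def plane(n,u,v,z):
    p,d=ray(n,u,v); return p+d*(z-p[2])/d[2]
def tri(a,b):
    p,d=ray(*a);q,e=ray(*b); s=np.linalg.lstsq(np.c_[d,-e],q-p,rcond=None)[0]
    x,y=p+s[0]*d,q+s[1]*e; return (x+y)/2,np.linalg.norm(x-y)
E
python3 - <<'E'
from h import *
T=lambda x,y:("top",(x+.5)/8.21-.5+345,(y+.5)/8.21-.5+160)
S=lambda x,y:("scene",(x+.5)/6.667-.5+220,(y+.5)/6.667-.5+125)
print("pad",plane(*T(640,274),144),plane(*S(147,110),144),tri(T(640,274),S(147,110)))
a,b=plane(*T(92,408),8),plane(*T(567,434),8); print("base",a,b,np.arctan2(*(a-b)[1::-1]),np.linalg.norm(a-b))
a,b=plane(*S(322,545),8),plane(*S(100,345),8); print("base far",a,b,np.arctan2(*(a-b)[1::-1]),np.linalg.norm(a-b))
print("roller",tri(T(135,190),S(385,185)))
for w in [(322,200),(320,362)]: print("axle end",plane(*T(*w),90))
for p,w in [((345,250),(555,265))]: 
  a,b=plane(*T(345,257),150),plane(*T(555,265),144);print("pawl bar",a,b,np.arctan2(*(a-b)[1::-1]))
m=R.from_rotvec(ctrl.get_obs()["orientation"]).as_matrix();print(m)
E
```

```text
pad [ 522.27095008 -323.22564677  144.        ] [ 523.55612351 -316.71006161  144.        ] (array([ 521.6410293 , -322.64675133,  140.29323219]), np.float64(3.963402326462488))
base [ 499.87447016 -143.57259928    8.        ] [ 485.02561    -328.07183218    8.        ] 1.490487462857088 185.09580111421508
base far [ 574.37559842 -150.16412839    8.        ] [ 560.46130828 -331.27468522    8.        ] 1.4941193475123828 181.644271212668
roller (array([ 538.47869475, -134.96996755,  216.16000085]), np.float64(7.966631517209983))
axle end [ 562.98831506 -222.91851624   90.        ]
axle end [ 502.53236082 -218.66574085   90.        ]
pawl bar [ 529.72899877 -218.73321981  150.        ] [ 526.2202243  -293.55190455  144.        ] 1.523933627290929
[[-9.66190874e-01  2.57827600e-01 -3.50253309e-04]
 [ 2.57827838e-01  9.66190005e-01 -1.29628422e-03]
 [ 4.19339517e-06 -1.34276304e-03 -9.99999098e-01]]
```

Both edges of the base give a yaw of about 1.492. The axle comes out near (531,-221) and the pad near (523,-322). I'll close the fingers, rise, and travel over there.

```bash
python3 -m inch '[{"xyz":[0,0,-40],"rot":[0,0,0]},{"xyz":[0,0,-80],"rot":[0,0,0]},{"xyz":[-28,-30,-88],"rot":[0,0,0.07]},{"xyz":[-56,-60,-88],"rot":[0,0,0.14]},{"xyz":[-84,-90,-88],"rot":[0,0,0.21]},{"xyz":[-112,-120,-88],"rot":[0,0,0.28]},{"xyz":[-140,-150,-88],"rot":[0,0,0.35]},{"xyz":[-168,-180,-88],"rot":[0,0,0.42]},{"xyz":[-196,-210,-88],"rot":[0,0,0.49]},{"xyz":[-224,-240,-88],"rot":[0,0,0.56]},{"xyz":[-252,-270,-88],"rot":[0,0,0.63]},{"xyz":[-280,-300,-88],"rot":[0,0,0.7]}]' 255
cat >> h.py <<'E'
def delta(p,yd=None):
    o=ctrl.get_obs(); m=R.from_rotvec(o["orientation"]); D=np.array(p)-o["ee_pos"]
    y=m.as_matrix()[:,1]; w=0.
    if yd is not None:
        w=-(np.arctan2(yd[1],yd[0])-np.arctan2(y[1],y[0])); w=(w+np.pi)%(2*np.pi)-np.pi
    print("t",o["t"],"at",o["ee_pos"].round(1),"F",o["ft_force"].round(1),"w",round(o["width"],1),"q",o["qpos"].round(2)); print("tool delta",m.inv().apply(D).round(1),"turn z",round(w,3))
    print("tool z axis",m.as_matrix()[:,2].round(4))
E
python3 -c "
from h import *
delta([523,-322,280],[.997,-.079])"
```

```text
t: 1.1
ee_pos: [354.5, 239.9, 310.6]
orientation: [-1.456, -2.784, 0.0]
ft_force: [1.3, 0.2, -0.9]
width: 11.3
grasp_force: 0.0
t 1.1 at [354.5 239.9 310.6] F [ 1.3  0.2 -0.9] w 11.3 q [ 0.57  0.01  1.94 -0.    1.18 -0.04]
tool delta [-557.6 -182.1   30.6] turn z 0.686
tool z axis [-0.e+00 -1.e-04 -1.e+00]
```

```bash
python3 -m inch '[{"xyz":[-39,-13,0],"rot":[0,0,0.06]},{"xyz":[-78,-26,0],"rot":[0,0,0.12]},{"xyz":[-117,-39,0],"rot":[0,0,0.18]},{"xyz":[-156,-52,0],"rot":[0,0,0.24]},{"xyz":[-195,-64,0],"rot":[0,0,0.3]},{"xyz":[-234,-76,0],"rot":[0,0,0.36]},{"xyz":[-273,-89,0],"rot":[0,0,0.42]},{"xyz":[-312,-102,0],"rot":[0,0,0.48]},{"xyz":[-351,-115,0],"rot":[0,0,0.54]},{"xyz":[-390,-127,0],"rot":[0,0,0.6]},{"xyz":[-429,-140,0],"rot":[0,0,0.66]},{"xyz":[-460,-150,0],"rot":[0,0,0.69]}]'
python3 -c "
from h import *
delta([523,-322,200],[.997,-.079])"
```

```text
t: 2.1
ee_pos: [495.0, -224.1, 310.4]
orientation: [2.313, 2.126, -0.0]
ft_force: [0.2, -0.3, -0.2]
width: 0.3
grasp_force: 0.0
t 2.1 at [ 495.  -224.1  310.4] F [ 0.2 -0.3 -0.2] w 0.3 q [-0.45  0.21  1.72 -0.    1.21 -0.36]
tool delta [-95.2  36.1 110.4] turn z -0.005
tool z axis [-1.e-04 -2.e-04 -1.e+00]
```

```bash
python3 -m inch '[{"xyz":[-31,12,0],"rot":[0,0,0]},{"xyz":[-62,24,0],"rot":[0,0,0]},{"xyz":[-93,36,20],"rot":[0,0,0]},{"xyz":[-94,36,55],"rot":[0,0,0]},{"xyz":[-94,36,85],"rot":[0,0,0]},{"xyz":[-94,36,105],"rot":[0,0,0]},{"xyz":[-94,36,110],"rot":[0,0,0]},{"xyz":[-94,36,110],"rot":[0,0,0]},{"xyz":[-94,36,110],"rot":[0,0,0]}]'
python3 -c "
from h import *
import cv2
delta([523,-322,147],[.997,-.079])
print(ctrl.camera_model('wrist'))
w=ctrl.get_image('wrist')[:,:,::-1]; s=ctrl.get_image('scene')[:,:,::-1]
s=cv2.resize(s[100:200,200:320],(480,400),interpolation=cv2.INTER_CUBIC); w=cv2.resize(w,(640,400))
cv2.imwrite('pics/w1.png',w);cv2.imwrite('pics/s1.png',s)"
```

```text
t: 2.85
ee_pos: [523.7, -317.9, 201.4]
orientation: [2.308, 2.131, 0.0]
ft_force: [0.1, -0.3, 0.7]
width: 0.3
grasp_force: 0.0
t 2.85 at [ 523.7 -317.9  201.4] F [ 0.1 -0.3  0.7] w 0.3 q [-0.57  0.43  1.68  0.    1.04 -0.49]
tool delta [-4.1 -0.4 54.4] turn z -0.001
tool z axis [ 5.e-04 -3.e-04 -1.e+00]
{'fx': 352.36733589521145, 'fy': 352.36733589521145, 'cx': 317.3878277794357, 'cy': 197.96618253511244, 'position': array([ 529.20187708, -244.78136547,  363.75886929]), 'attitude': array([-0.26924495,  0.00921608, -0.07898584])}
```

View pics/w1.png

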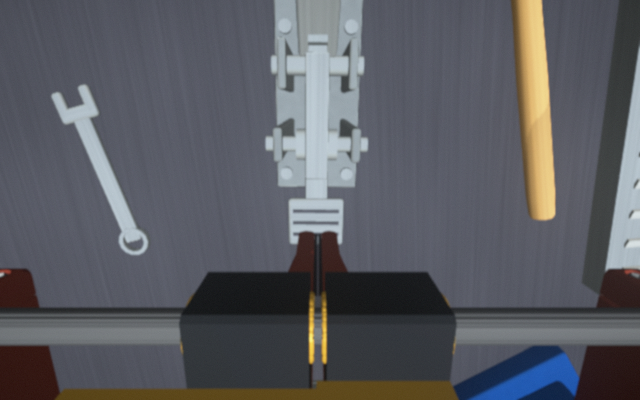

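View pics/s1.png

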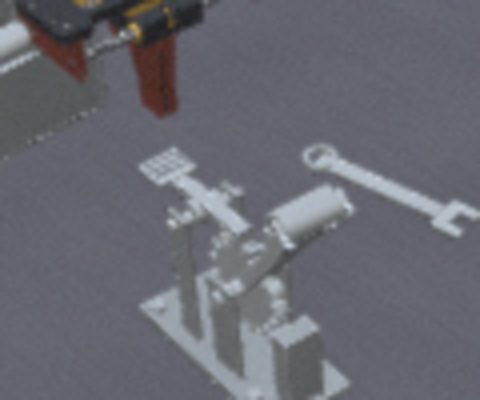

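The wrist view shows the pad at u 289–343, v 198–244, the axle along v≈65, and the shut fingertips just beyond the pad's tail edge. I'll cast these to points.

```bash
python3 -c "
from h import *
for u,v,z in [(316,221,144),(316,198,144),(316,244,144),(317.5,65,90),(317,143,130),(318,40,150),(275,186,4),(355,186,4)]: print(u,v,z,plane('wrist',u,v,z).round(1))"
```

```text
316 221 144 [ 523.2 -321.7  144. ]
316 198 144 [ 524.5 -305.9  144. ]
316 244 144 [ 521.9 -338.   144. ]
317.5 65 90 [ 532.5 -220.1   90. ]
317 143 130 [ 527.9 -272.1  130. ]
318 40 150 [ 533.1 -212.4  150. ]
275 186 4 [ 479.4 -328.1    4. ]
355 186 4 [ 563.3 -334.8    4. ]
```

```bash
python3 -m inch '[{"xyz":[-7,0,18],"rot":[0,0,0]},{"xyz":[-7,0,36],"rot":[0,0,0]},{"xyz":[-7,0,48],"rot":[0,0,0]},{"xyz":[-7,0,53],"rot":[0,0,0]},{"xyz":[-7,0,56],"rot":[0,0,0]},{"xyz":[-7,0,59],"rot":[0,0,0]},{"xyz":[-7,0,62],"rot":[0,0,0]},{"xyz":[-7,0,65],"rot":[0,0,0]},{"xyz":[-7,0,67],"rot":[0,0,0]},{"xyz":[-7,0,67],"rot":[0,0,0]}]'
python3 -c "
from h import *
delta([523,-325,128],[.997,-.079])"
```

```text
t: 3.78
ee_pos: [523.3, -326.0, 134.6]
orientation: [2.306, 2.129, -0.001]
ft_force: [-1.0, -2.9, 2.7]
width: 0.3
grasp_force: 1.6
t 3.7833 at [ 523.3 -326.   134.6] F [-1.  -2.9  2.7] w 0.3 q [-0.58  0.52  1.71 -0.    0.91 -0.5 ]
tool delta [ 1.  -0.3  6.6] turn z -0.001
tool z axis [ 0.0017 -0.0024 -1.    ]
```

```bash
python3 -m inch '[{"xyz":[0,0,2],"rot":[0,0,0]},{"xyz":[0,0,4],"rot":[0,0,0]},{"xyz":[0,0,5],"rot":[0,0,0]},{"xyz":[0,0,6],"rot":[0,0,0]},{"xyz":[0,0,7],"rot":[0,0,0]},{"xyz":[0,0,7],"rot":[0,0,0]}]'
python3 -c "
from h import *
import cv2
delta([523,-325,128],[.997,-.079])
"
```

```text
t: 4.28
ee_pos: [523.3, -325.9, 127.4]
orientation: [2.306, 2.129, -0.0]
ft_force: [-0.9, -4.9, 3.1]
width: 0.5
grasp_force: 2.3
t 4.2833 at [ 523.3 -325.9  127.4] F [-0.9 -4.9  3.1] w 0.5 q [-0.58  0.53  1.71 -0.    0.9  -0.5 ]
tool delta [ 0.9 -0.4 -0.6] turn z -0.001
tool z axis [ 0.0017 -0.0022 -1.    ]
```

```bash
python3 -m inch '[{"xyz":[0,0,-15],"rot":[0,0,0]},{"xyz":[0,0,-50],"rot":[0,0,0]},{"xyz":[0,0,-90],"rot":[0,0,0]},{"xyz":[0,0,-125],"rot":[0,0,0]},{"xyz":[20,0,-135],"rot":[0,0,0]},{"xyz":[60,0,-135],"rot":[0,0,0]},{"xyz":[100,0,-135],"rot":[0,0,0]},{"xyz":[135,0,-135],"rot":[0,0,0]},{"xyz":[148,0,-135],"rot":[0,0,0]},{"xyz":[148,0,-135],"rot":[0,0,0]},{"xyz":[148,0,-135],"rot":[0,0,0]}]'
python3 -c "
from h import *
import cv2
delta([535.5,-177,175],[.997,-.079])
s=ctrl.get_image('scene')[:,:,::-1];w=ctrl.get_image('wrist')[:,:,::-1]
s=cv2.resize(s[100:200,200:320],(480,400),interpolation=cv2.INTER_CUBIC)
cv2.imwrite('pics/s2.png',np.vstack([s,cv2.resize(w[:250],(480,188))]))"
```

```text
t: 5.2
ee_pos: [534.9, -176.8, 261.9]
orientation: [2.306, 2.133, 0.0]
ft_force: [0.0, -0.9, 0.6]
width: 0.6
grasp_force: 0.0
t 5.2 at [ 534.9 -176.8  261.9] F [ 0.  -0.9  0.6] w 0.6 q [-0.34  0.29  1.73 -0.    1.12 -0.26]
tool delta [-0.1  0.6 86.9] turn z 0.001
tool z axis [ 5.e-04 -3.e-04 -1.e+00]
```

View pics/s2.png

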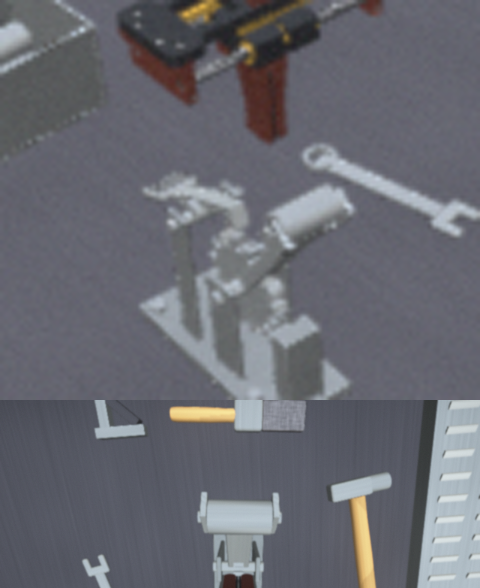

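The pawl is now tilted and its hook is lifted clear of the wheel. In the wrist view the fingertips are just inside the roller, above the bare arm, so I'll go down onto the arm and push along its arc.

```bash
python3 -m inch '[{"xyz":[0,0,25],"rot":[0,0,0]},{"xyz":[0,0,55],"rot":[0,0,0]},{"xyz":[0,0,75],"rot":[0,0,0]},{"xyz":[0,0,83],"rot":[0,0,0]},{"xyz":[0,0,88],"rot":[0,0,0]},{"xyz":[0,0,93],"rot":[0,0,0]},{"xyz":[4,0,96],"rot":[0,0,0]},{"xyz":[7,0,99],"rot":[0,0,0]},{"xyz":[11,0,102],"rot":[0,0,0]},{"xyz":[14,0,105],"rot":[0,0,0]},{"xyz":[17,0,109],"rot":[0,0,0]},{"xyz":[20,0,113],"rot":[0,0,0]}]'
python3 -c "
from h import *
delta([535.5,-177,175],[.997,-.079])"
```

```text
t: 6.3
ee_pos: [537.0, -156.7, 149.0]
orientation: [2.308, 2.13, 0.002]
ft_force: [0.2, -1.7, 3.3]
width: 0.2
grasp_force: 1.8
t 6.3 at [ 537.  -156.7  149. ] F [ 0.2 -1.7  3.3] w 0.2 q [-0.31  0.42  1.83  0.    0.88 -0.23]
tool delta [-20.4   0.2 -26. ] turn z -0.001
tool z axis [ 2.e-03  1.e-04 -1.e+00]
```

```bash
python3 -m inch '[{"xyz":[4,0,6],"rot":[0,0,0]},{"xyz":[8,0,12],"rot":[0,0,0]},{"xyz":[11,0,18],"rot":[0,0,0]},{"xyz":[14,0,24],"rot":[0,0,0]},{"xyz":[16,0,31],"rot":[0,0,0]},{"xyz":[18,0,38],"rot":[0,0,0]},{"xyz":[20,0,45],"rot":[0,0,0]},{"xyz":[21,0,49],"rot":[0,0,0]},{"xyz":[21,0,51],"rot":[0,0,0]},{"xyz":[21,0,52],"rot":[0,0,0]}]'
python3 -c "
from h import *
delta([535.5,-177,175],[.997,-.079])"
```

```text
t: 7.13
ee_pos: [537.0, -136.0, 97.1]
orientation: [-2.307, -2.129, 0.002]
ft_force: [-5.3, 2.2, 23.8]
width: 0.5
grasp_force: 12.2
t 7.1333 at [ 537.  -136.    97.1] F [-5.3  2.2 23.8] w 0.5 q [-0.27  0.5   1.86  0.    0.78 -0.19]
tool delta [-40.9   1.6 -77.9] turn z -0.001
tool z axis [-2.2e-03  8.0e-04 -1.0e+00]
```

The force jumped to 24 N at z=97, so the arm is on its stop. I'll withdraw straight up, back off, and check.

```bash
python3 -m inch '[{"xyz":[0,0,-10],"rot":[0,0,0]},{"xyz":[0,0,-40],"rot":[0,0,0]},{"xyz":[0,0,-80],"rot":[0,0,0]},{"xyz":[0,0,-120],"rot":[0,0,0]},{"xyz":[0,0,-160],"rot":[0,0,0]},{"xyz":[0,0,-200],"rot":[0,0,0]},{"xyz":[0,30,-220],"rot":[0,0,0]},{"xyz":[0,-40,-220],"rot":[0,0,0]},{"xyz":[0,-80,-220],"rot":[0,0,0]},{"xyz":[0,-100,-220],"rot":[0,0,0]},{"xyz":[0,-100,-220],"rot":[0,0,0]},{"xyz":[0,-100,-220],"rot":[0,0,0]}]'
python3 -c "
from h import *
import cv2
delta([535.5,-177,175],[.997,-.079])
s=ctrl.get_image('scene')[:,:,::-1];t=ctrl.get_image('top')[:,:,::-1]
z=cv2.resize(s[120:280,210:420],(788,600),interpolation=cv2.INTER_CUBIC)
cv2.imwrite('pics/s3.png',z);cv2.imwrite('pics/top3.png',t)
a=cv2.imread('pics/top0.png').astype(int);d=(abs(a-t).max(2)>40).astype(np.uint8)
for r in cv2.connectedComponentsWithStats(d)[2][1:]:
  if r[4]>15: print(r)"
```

```text
t: 8.13
ee_pos: [435.3, -127.9, 316.2]
orientation: [-2.308, -2.128, 0.002]
ft_force: [0.2, -0.2, 0.9]
width: 0.3
grasp_force: 0.0
t 8.1333 at [ 435.3 -127.9  316.2] F [ 0.2 -0.2  0.9] w 0.3 q [-0.31  0.05  1.89 -0.    1.2  -0.23]
tool delta [-41.  104.2 140.9] turn z -0.002
tool z axis [-2.3e-03  7.0e-04 -1.0e+00]
[  274   155   158   245 17670]
[   0  323   88   77 4732]
[257 364  17  36  67]
```

View pics/s3.png

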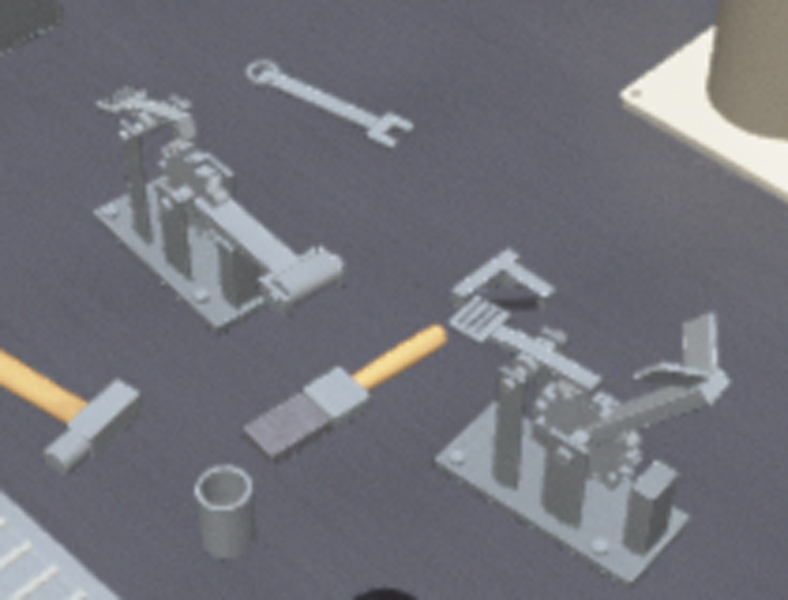

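The roller arm lies level on its stop block near (240,260) and its pawl is still lifted. The vee rest on the right is still raised with its pawl in, and the other items near the rests look undisturbed.

```bash
python3 -c "
from workcell import ctrl
print(ctrl.close_job())"
```

```text
the job is handed in; nothing more can be done
None
```

The roller rest is folded down level on its stop (pawl pressed clear first, hand withdrawn), the vee rest is still raised with its pawl in, nothing else looked moved in the last pictures, and the job was handed in at about 8 s.

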